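# Pack the soldering caddy

### The arm

A 6-joint arm with a two-finger parallel gripper is mounted at the origin on the work surface. World frame = base frame: x ahead of the robot, y to its left, z up, the work surface at z = 0. Lengths are in mm, angles in rad, forces in N, time in s.
With the tool pointing down it reaches from about 350 to 775 mm from the base axis. Payload 7.3 kg.
Tool frame: the origin (TCP) lies at the centre of the arm's flange, where the gripper is bolted on; the fingertips stand 178 mm ahead of it and the grasp point (between the pads) lies 159 mm ahead of it; z points along the fingers, y is the line along which they close (so a half turn about z gives the same grasp; the last joint's range is limited). The gripper opens to 92 mm and grips with 3 to 60 N. Pads are 19 mm wide; open, the fingers measure 130 mm over their backs; the gripper's body (75 mm by 190 mm) begins 47 mm behind the grasp point.
Start: joints at [-1.328, 0.342, 1.524, -0, 1.275, -0.146], TCP at [199.036, -485.811, 404.741] pointing down, gripper open.
Joint ranges: [-2.53, 2.53], [-0.77, 2.02], [0.04, 2.7], [-1, 4.14], [0.28, 2.66], [-3.11, 3.11]. Speed limits (rad/s): [2.57, 2.57, 3.14, 3.14, 3.14, 3.14].

### API

Orientations are given as [roll, pitch, yaw] about the fixed x, y, z axes, in that order (R = Rz(yaw) Ry(pitch) Rx(roll)).
In Python, from plant import * gives the robot as it stands. The module is installed in compiled form; this text tells all that it offers.
- The arm moves only by the shell command python3 -m inch 'ROWS'. ROWS is JSON, a list of rows, each a list of 5 numbers: the shift along the tool's x, y, z in m, then the turn about the tool's z in rad, then the opening, from 0 (shut) to 1 (fully open). In form: [[tx, ty, tz, spin, claw], ...]. A call has 1 to 8 rows; each row is the pose to reach, as a shift and turn from the pose commanded when the call began, along the tool's axes at that moment; what a row does not reach only later rows make up. A row lasts 1/12 s, in which the tool goes at most 41.7 mm and 7.16 degrees, less where a joint would pass 70% of its speed; a pose out of reach is approached as far as the arm can. A call with a gripper value outside its range is refused whole. The fingers move at their own pace and stop on an object; the grip force is fixed at half the most. Time passes only in rows, so rows that repeat a pose let the fingers close. It gives the time, the measured TCP pose, the force, the opening and the grip force at its end, in the units of the state.
- get_obs(): the state, without advancing time (a new reading comes with each control period).
- capture(name): name is "scene" or "top" or "wrist"; returns a dict with "color" (480x640x3 uint8, red, green, blue), "intrinsics" (3x3 intrinsics, pixels), "distortion" ([k1, k2, p1, p2, k3] as OpenCV has them; the pictures are not rectified), "pose" (4x4, takes a point from camera to world coordinates). Camera axes: x right, y down, z forward; pixel columns grow to the right and rows downward; lengths in mm; the calibration is good to about 2 mm. A picture is of the moment at which its call begins. There is no depth.
- close_job(): hands the job in; it is judged then, once.
Trained networks look in a picture, given as the dict that the camera call returned (one of the last four; its "shot" number tells which), for a name from the list of things; names that differ only in an ending like _2 or _b are one class to them, and where a whole thing is asked for, a point or a joint stands for the part that bears it (a point fixed in the world has none). Each returns a list of dicts, best first, with "conf" (0 to 1); they miss things now and then, are a little off and sometimes report something else, mostly with a low value. They report only what shows in the picture. A call takes as long as a camera call. They do not tell look-alikes from the thing itself.
- look_for(picture, target): "rect" ([centre column, centre row, width, height] in pixels, round what is visible of it).
- trace(picture, target): "pixels" (480x640 bool, what is visible of it) and "rect" ([centre column, centre row, width, height] in pixels, round what is visible of it).
- tip_of(picture, target): "centre" ([column, row] in pixels: a listed point, or the origin of a listed thing).
The state is a dict: "time": time; "joint_positions": joint angles; "dq": joint speeds; "tau": joint torques, N m; "tool_pos": TCP position; "tcp_rot": TCP orientation; "contact_force": force on the tool from outside, world axes, zero at the start; "moment": the same for the moment, N m; "grip_width": finger opening in mm; "finger_force": force on a finger pad.
Only numpy, scipy, OpenCV 4.12 (cv2) and the standard library are available. Lean on these libraries where they do the work, as an engineer would, in place of code of your own. Each camera call takes 0.05 s, during which the arm holds its last target. There are 200 camera calls.

### The job

Pack the plywood caddy at the soldering bench: lay the screwdriver and the pliers inside its wide tool bay, wholly below the rim, and take the solder reel off its sloping cradle and slide it upright onto the caddy's spindle until it sits fully down. Lower each thing into place rather than letting it drop, and leave the soldering iron in its stand and the tip-cleaner tin where they are.

Things in the scene. Friction and masses are not known exactly. Their poses are not given: they have to be found in the camera images.
- caddy: plywood caddy fixed on the bench, an open box 232 (x) by 248 (y) mm and 45 mm high, walls 6 mm, floor 5 mm; origin under its centre. A divider along x, as high as the walls, parts it into a wide tool bay on its -y side (inside 220 by 140 mm) and a reel bay on its +y side (inside 220 by 90 mm) with the spindle in the middle
- tool_bay (a point): centre of the inner floor of the caddy's tool bay, axes as the caddy: inside it reaches 110 mm to either side along x and 70 mm along y; the rim is 40 mm above
- spindle_foot (a point): on the spindle's axis, at the top face of the round seat (44 mm across, 10 mm thick, on the caddy's floor) on which the reel comes to rest; axes as the caddy, 15 mm above the bench
- spindle_top (a point): top of the upright steel spindle: 15 mm in diameter, 60 mm tall above the seat, its top 8 mm tapered to 7 mm
- cradle: aluminium cradle fixed on the bench (foot 120 by 74 by 8 mm); origin under the foot's centre. Its plate, 54 mm wide in y, slopes at 35 degrees from the level and falls towards the cradle's own -x (towards the robot), where a lip 14 mm high stops the reel. The reel's resting point on the plate is 55 mm above the origin
- reel: full solder reel, 62 mm across its two grey flanges (each 7 mm thick), 50 mm tall, windings 50 mm across, a bore of 20 mm right through, about 0.28 kg; origin at the centre of its lower end face, z along its axis, towards its upper end. It starts lying with its end face on the cradle's sloping plate, its axis 35 degrees from vertical
- screwdriver: screwdriver 180 mm long, lying on the bench: an amber handle 100 mm long and 24 by 24 mm square in section (rounded edges), then a 6 mm steel shaft 80 mm long; origin on the underside at the middle of the handle, x towards the tip, z up
- screwdriver_tip (a point): end of the screwdriver's blade, 130 mm ahead of its origin, 12 mm up
- screwdriver_end (a point): butt of the screwdriver's handle, 50 mm behind its origin, 12 mm up
- pliers: pliers 150 mm long, lying flat on the bench: steel joint block 30 (x) by 24 (y) by 14 mm high, nose reaching 60 mm ahead of its centre, two curved handles reaching 90 mm behind and 54 mm wide over all; origin on the underside below the middle of the joint block, x towards the nose, z up. Grip across the joint block
- pliers_nose (a point): end of the pliers' nose, 60 mm ahead of the origin, 7 mm up
- pliers_end (a point): midway between the ends of the pliers' handles, 90 mm behind the origin, 7 mm up
- iron_stand: bystander: soldering iron leaning in its stand (black base 120 by 85 mm, about 200 mm high); origin under the base's centre
- tip_cleaner: bystander: round aluminium tin of brass wool, 72 mm across, 36 mm high; origin under its centre
Things that resemble listed ones, but are neither listed nor needed, are in the scene too. Leave any orange or turquoise look-alike of the reel alone.

How it is judged (in metres and radians):
At the end, for the whole second after the job is handed in: Both ends of the screwdriver and of the pliers lie inside the caddy's tool bay (within its walls, below its rim, 40 mm above its floor); the reel is on the spindle, within 5 mm of its axis, upright within 0.08 rad and no more than 4 mm above the seat; all three are at rest (x of screwdriver_tip in the frame of tool_bay between -0.112 and 0.112 m and y of screwdriver_tip in the frame of tool_bay between -0.071 and 0.071 m and z of each of screwdriver_tip, screwdriver_end, pliers_nose, pliers_end in the frame of tool_bay below 0.04 m and x of screwdriver_end in the frame of tool_bay between -0.112 and 0.112 m and y of screwdriver_end in the frame of tool_bay between -0.071 and 0.071 m and x of pliers_nose in the frame of tool_bay between -0.112 and 0.112 m and y of pliers_nose in the frame of tool_bay between -0.071 and 0.071 m and x of pliers_end in the frame of tool_bay between -0.112 and 0.112 m and y of pliers_end in the frame of tool_bay between -0.071 and 0.071 m and horizontal distance between reel and spindle_foot below 0.005 m and z of reel in the frame of spindle_foot below 0.004 m and angle between reel's own z axis and vertical below 0.08 rad and linear speed of each of reel, screwdriver, pliers below 0.03 m/s); the robot touches nothing.
It fails at once if the solder reel is let fall (moving faster than 0.9 m/s, a fall of about 40 mm, with no finger touching it) (linear speed of reel above 0.9 m/s and contact force between the fingers and reel below 0.05 N).
It fails at once if the screwdriver is let fall (moving faster than 0.9 m/s, a fall of about 40 mm, with no finger touching it) (linear speed of screwdriver above 0.9 m/s and contact force between the fingers and screwdriver below 0.05 N).
It fails at once if the pliers is let fall (moving faster than 0.9 m/s, a fall of about 40 mm, with no finger touching it) (linear speed of pliers above 0.9 m/s and contact force between the fingers and pliers below 0.05 N).
It fails at once if the soldering iron's stand or the tip-cleaner tin is shifted by more than 20 mm (distance of any of iron_stand, tip_cleaner from where it was at the start of the episode above 0.02 m).
It also fails if it takes over 67 s, if anything falls off the work surface, if the arm or the gripper's body presses on something with over 40 N, if the wrist force passes 120 N, or if a joint passes its speed limit or range.

## Working session

There is one attempt and no reset: what is moved stays moved. The work goes in short steps, Python scripts to look and compute and a shell command to move; the robot and the scene stay as the last step left them, time stands still between calls to the robot, and variables do not carry over. Pictures are saved under pics/ and viewed, at most 10 in all, crops included, and the job is handed in when it is done.

```bash
mkdir -p pics; cat > h.py <<'E'
from plant import *
import numpy as np, cv2
def und(p,pt): return cv2.undistortPoints(np.array(pt,float).reshape(-1,1,2),np.array(p["intrinsics"],float),np.array(p["distortion"],float)).reshape(-1,2)
def ray(p,pt):
    T=np.array(p["pose"]); d=T[:3,:3]@np.r_[und(p,pt)[0],1]; return T[:3,3],d/np.linalg.norm(d)
def onz(p,pt,z):
    o,d=ray(p,pt); return (o+d*(z-o[2])/d[2]).round(1)
def tri(prs):
    A=np.zeros((3,3));b=np.zeros(3)
    for p,pt in prs:
        o,d=ray(p,pt);M=np.eye(3)-np.outer(d,d);A+=M;b+=M@o
    x=np.linalg.solve(A,b); return x.round(1),[round(float(np.linalg.norm((np.eye(3)-np.outer(ray(p,pt)[1],ray(p,pt)[1]))@(x-ray(p,pt)[0]))),1) for p,pt in prs]
def proj(p,X):
    T=np.linalg.inv(np.array(p["pose"])); 
    return cv2.projectPoints(np.array(X,float).reshape(-1,1,3),cv2.Rodrigues(T[:3,:3])[0],T[:3,3],np.array(p["intrinsics"],float),np.array(p["distortion"],float))[0].reshape(-1,2)
def save(p,n,crop=None,s=1):
    im=p["color"][...,::-1]
    if crop: im=im[crop[1]:crop[3],crop[0]:crop[2]]
    cv2.imwrite("pics/"+n,cv2.resize(im,None,fx=s,fy=s,interpolation=cv2.INTER_CUBIC))
E
python3 - <<'E'
from h import *
s=capture("scene");t=capture("top")
im=np.vstack([s["color"],t["color"]])[...,::-1]
save(s,"s.png");save(t,"t.png")
for p,n in((s,"scene"),(t,"top")):
    print(n,np.array(p["pose"])[:3,3].round(0))
    for k in "caddy tool_bay spindle_foot spindle_top cradle reel screwdriver screwdriver_tip screwdriver_end pliers pliers_nose pliers_end iron_stand tip_cleaner".split():
        print(k,[(np.round(d["centre"],1).tolist(),round(d["conf"],2)) for d in tip_of(p,k)[:4]])
print(get_obs())
E
```

```text
scene [ 958. -346.  786.]
caddy [([429.0, 187.0], 0.77), ([453.9, 161.9], 0.34)]
tool_bay [([305.3, 239.2], 0.73), ([414.2, 195.5], 0.7)]
spindle_foot [([454.0, 162.4], 0.92)]
spindle_top [([456.2, 139.2], 0.58)]
cradle [([260.5, 293.4], 0.68), ([167.9, 334.9], 0.6)]
reel [([161.9, 321.4], 0.91), ([170.9, 403.8], 0.72), ([135.0, 264.4], 0.65), ([426.3, 319.3], 0.53)]
screwdriver [([233.5, 249.1], 0.75)]
screwdriver_tip [([261.9, 293.7], 0.7), ([272.1, 187.3], 0.19)]
screwdriver_end [([221.9, 226.7], 0.91)]
pliers [([291.7, 222.0], 0.88)]
pliers_nose [([302.0, 242.7], 0.72)]
pliers_end [([270.3, 187.1], 0.78), ([452.3, 163.5], 0.2)]
iron_stand [([424.4, 316.8], 0.93), ([293.4, 222.3], 0.46)]
tip_cleaner [([326.9, 318.3], 0.77)]
top [ 354.  -77. 1212.]
caddy [([204.5, 246.0], 0.85), ([400.5, 320.5], 0.17)]
tool_bay [([223.2, 245.5], 0.78)]
spindle_foot [([171.9, 245.3], 0.82)]
spindle_top [([157.6, 243.9], 0.71)]
cradle [([483.1, 254.4], 0.95)]
reel [([510.8, 187.0], 0.86), ([487.3, 248.1], 0.72), ([490.8, 317.6], 0.58)]
screwdriver [([401.0, 301.6], 0.97)]
screwdriver_tip [([404.3, 23
[... 290 characters left out ...]
86.9], 0.59)]
{'time': 1.5, 'joint_positions': array([-1.32801720e+00,  3.41977111e-01,  1.52408814e+00,  2.94061160e-06,
        1.27540295e+00, -1.45978531e-01]), 'dq': array([-0.00023676, -0.00026111, -0.00026784,  0.0006376 , -0.00130787,
        0.00018045]), 'tau': array([ 1.67805156e-04, -4.31129014e+01, -2.44475967e+01,  7.17728399e-02,
        4.83130699e-02,  9.63063826e-06]), 'tool_pos': array([ 199.02730211, -485.81358005,  404.75654246]), 'tcp_rot': array([3.14146911e+00, 1.53196196e-05, 3.88756804e-01]), 'contact_force': array([ 0.22660789,  0.29909547, -0.31875056]), 'moment': array([ 0.00957223, -0.04182378, -0.02152573]), 'finger_force': 0.0, 'grip_width': 91.85523251171634}
```

View pics/s.png

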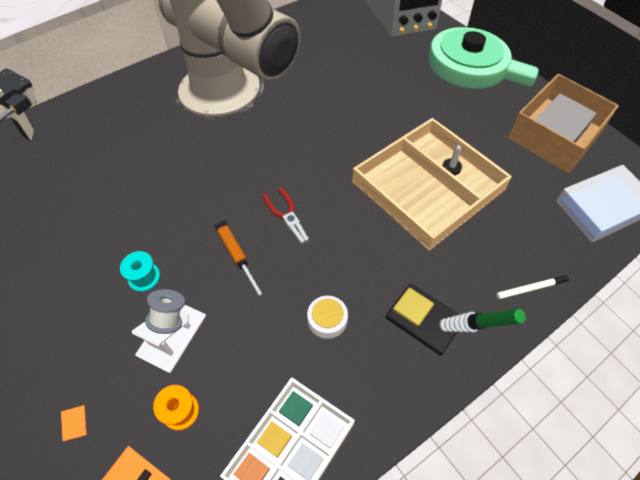

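View pics/t.png

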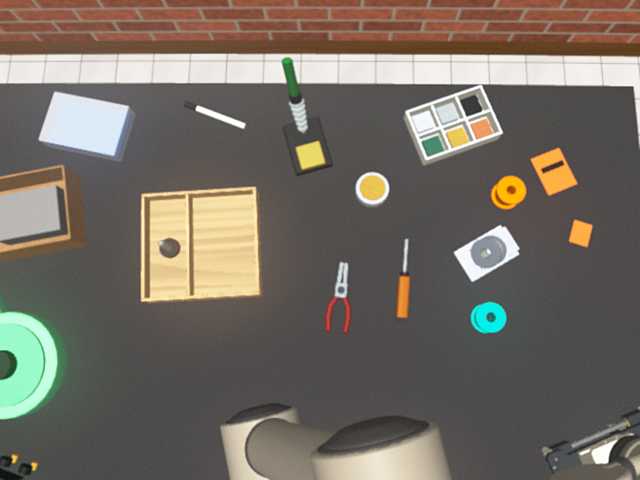

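```bash
python3 - <<'E'
from h import *
s=capture("scene");t=capture("top")
P={"spindle_top":((456.2,139.2),(157.6,243.9),75),"spindle_foot":((454,162.4),(171.9,245.3),15),"caddy":((429,187),(204.5,246),0),"tool_bay":((414.2,195.5),(223.2,245.5),5),
"cradle":((167.9,334.9),(483.1,254.4),0),"reel":((161.9,321.4),(487.3,248.1),55),"sd":((233.5,249.1),(401,301.6),0),"sdtip":((261.9,293.7),(404.3,239.8),12),"sdend":((221.9,226.7),(400.1,319.7),12),
"pl":((291.7,222),(343.7,291),0),"nose":((302,242.7),(341.1,261.8),7),"plend":((270.3,187.1),(332.8,332.7),7),"iron":((424.4,316.8),(306.1,147.7),0),"tin":((326.9,318.3),(372.5,186.9),0)}
for k,(a,b,z) in P.items(): print(k,tri([(s,a),(t,b)]),onz(s,a,z),onz(t,b,z))
E
```

```text
spindle_top (array([547.1, 291.1,  93. ]), [1.1, 1.1]) [536.  306.5  75. ] [550.9 298.   75. ]
spindle_foot (array([558.3, 284.4,  33.8]), [4.7, 4.7]) [550.3 305.   15. ] [558.6 286.1  15. ]
caddy (array([561.8, 220. ,  -1.9]), [1.4, 1.4]) [563.3 220.1   0. ] [560.6 218.3  -0. ]
tool_bay (array([562.4, 177.2,  -0. ]), [0.1, 0.1]) [565.  173.9   5. ] [561.5 176.    5. ]
cradle (array([ 5.497e+02, -3.931e+02, -4.000e-01]), [4.0, 4.0]) [ 548.4 -396.9    0. ] [ 550.6 -389.     0. ]
reel (array([ 553.2, -387. ,   59.9]), [4.3, 4.3]) [ 548.8 -391.4   55. ] [ 555. -384.   55.]
sd (array([ 448. , -209.6,  -12.8]), [2.7, 2.7]) [ 457.3 -209.3    0. ] [ 446.1 -210.7    0. ]
sdtip (array([ 579.1, -216.6,    9.7]), [1.2, 1.2]) [ 580.7 -215.9   12. ] [ 578.2 -217.4   12. ]
sdend (array([ 407.2, -206.1,   16.7]), [0.7, 0.7]) [ 404.1 -204.6   12. ] [ 407.2 -207.2   12. ]
pl (array([468.8, -83.5,   3.2]), [5.1, 5.1]) [468.9 -77.8   0. ] [466.8 -88.1   0. ]
nose (array([527.5, -85.8,   3.9]), [4.5, 4.5]) [527.4 -90.9   7. ] [529.  -81.7   7. ]
plend (array([376.7, -68.5,  16.1]), [2.5, 2.5]) [368.8 -67.6   7. ] [377.9 -66.1   7. ]
iron (array([787.5,   1. ,   6.4]), [1.1, 1.1]) [786.6   4.8   0. ] [7.891e+02 5.000e-01 0.000e+00]
tin (array([ 693. , -148.1,   21.3]), [0.0, 0.0]) [ 685.6 -142.6    0. ] [ 699.  -149.4    0. ]
```

Grey-flanged reel on the white cradle: scene (165,312), top (487,250). The look-alikes are turquoise at scene (139,270), top (489,317), and orange at scene (176,406), top (509,191). The grey one fits, since it has grey flanges and lies on the cradle. I'll confirm it in a crop later. First I'll go above the screwdriver.

```bash
python3 -m inch '[[0.332,-0.162,0.05,0.45,1],[0.332,-0.162,0.05,0.45,1],[0.332,-0.162,0.05,0.45,1],[0.332,-0.162,0.05,0.45,1],[0.332,-0.162,0.05,0.45,1],[0.332,-0.162,0.05,0.45,1],[0.332,-0.162,0.05,0.45,1],[0.332,-0.162,0.05,0.45,1]]'; python3 -m inch '[[0.04,-0.02,0,0,1],[0.04,-0.02,0,0,1]]'; python3 - <<'E'
from h import *
w=capture("wrist"); save(w,"w1.png"); o=get_obs(); print(o["tool_pos"],o["tcp_rot"]); print(np.array(w["pose"]).round(2))
for k,z in (("screwdriver",0),("screwdriver_tip",12),("screwdriver_end",12),("pliers",0),("pliers_nose",7),("pliers_end",7)):
    for d in tip_of(w,k)[:2]: print(k,np.round(d["centre"]),round(d["conf"],2),onz(w,d["centre"],z))
E
```

```text
time: 2.27
tool_pos: [413.7, -244.4, 361.3]
tcp_rot: [3.141, -0.001, -0.061]
contact_force: [0.2, -0.8, 0.8]
grip_width: 91.8
finger_force: 0.0
time: 2.43
tool_pos: [458.0, -225.3, 361.2]
tcp_rot: [-3.141, -0.003, -0.056]
contact_force: [-0.1, 0.2, -0.0]
grip_width: 91.6
finger_force: 0.0
[ 456.52982224 -226.51643685  361.12410153] [ 3.14157970e+00 -1.20090531e-03 -5.63377601e-02]
[[-6.0000e-02 -9.6000e-01 -2.6000e-01  5.2655e+02]
 [-1.0000e+00  5.0000e-02  2.0000e-02 -2.2864e+02]
 [-0.0000e+00  2.6000e-01 -9.7000e-01  3.4265e+02]
 [ 0.0000e+00  0.0000e+00  0.0000e+00  1.0000e+00]]
screwdriver [302. 225.] 0.8 [ 450.4 -210.4    0. ]
screwdriver_end [301. 287.] 0.59 [ 399.  -206.3   12. ]
pliers [144. 218.] 0.73 [464.3 -75.9   0. ]
pliers_nose [140. 141.] 0.84 [527.7 -85.5   7. ]
```

View pics/w1.png

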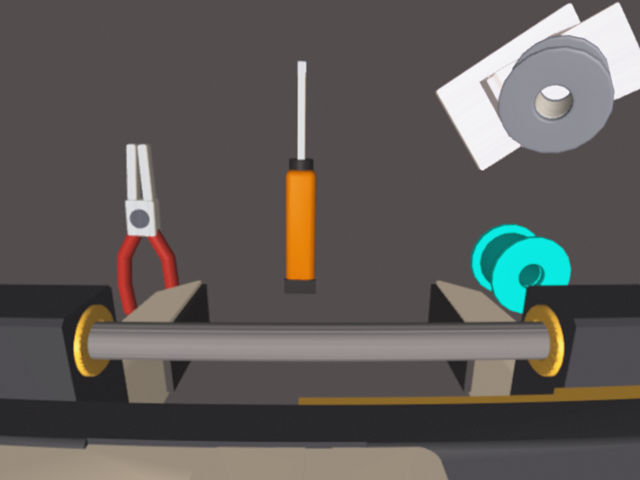

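```bash
python3 - <<'E'
from h import *
w=capture("wrist"); t=capture("top")
def axis(p,k,z):
    m=trace(p,k)[0]["pixels"]; ys,xs=np.nonzero(m); q=np.array([onz(p,a,z)[:2] for a in zip(xs[::7],ys[::7])])
    c,(a,b),ang=cv2.minAreaRect(q.astype(np.float32)); e=np.linalg.svd(q-q.mean(0),full_matrices=False)[2][0]
    print(k,len(xs),"rect",np.round(c,1),round(a),round(b),round(ang,1),"mean",q.mean(0).round(1),"pca deg",round(np.degrees(np.arctan2(e[1],e[0])),1))
axis(w,"screwdriver",12);axis(t,"screwdriver",12);axis(w,"pliers",7);axis(t,"pliers",7);axis(t,"caddy",30)
o=get_obs(); print(o["tool_pos"],o["tcp_rot"])
E
```

```text
screwdriver 5016 rect [ 485.2 -212.8] 28 186 85.0 mean [ 466.  -210.2] pca deg 175.8
screwdriver 267 rect [ 490.4 -218.1] 25 174 84.3 mean [ 445.7 -213.8] pca deg 177.5
pliers 5016 rect [451.8 -74.1] 54 149 88.0 mean [456.6 -75.8] pca deg 171.0
pliers 817 rect [453.4 -80.5] 52 145 82.9 mean [449.5 -79.3] pca deg 172.7
caddy 12903 rect [561.5 220.8] 239 256 4.6 mean [559.8 221.3] pca deg 94.4
[ 453.70069009 -228.86026046  361.33563586] [ 3.14146396e+00 -1.26949646e-04 -6.17410368e-02]
```

The wrist view shows the screwdriver straight along the image at column 301 (rows 62 to 290), the pliers at (142,217), the grey reel on the cradle at (553,95) and the turquoise decoy at (520,262). Now I'll grasp the screwdriver handle.

```bash
python3 -m inch '[[-0.013,-0.018,0.03,0,1],[-0.013,-0.018,0.07,0,1],[-0.013,-0.018,0.11,0,1],[-0.013,-0.018,0.145,0,1],[-0.013,-0.018,0.165,0,1],[-0.013,-0.018,0.175,0,1],[-0.013,-0.018,0.175,0,1]]'; python3 -m inch '[[0,0,0,0,0],[0,0,0,0,0],[0,0,0,0,0],[0,0,0,0,0],[0,0,0,0,0],[0,0,0,0,0],[0,0,0,0,0],[0,0,0,0,0]]'
```

```text
time: 3.72
tool_pos: [441.6, -209.6, 184.5]
tcp_rot: [-3.14, 0.003, -0.061]
contact_force: [-0.3, -0.4, 0.2]
grip_width: 91.8
finger_force: 0.0
time: 4.38
tool_pos: [442.0, -209.9, 186.4]
tcp_rot: [3.141, -0.0, -0.061]
contact_force: [0.2, -0.3, 0.1]
grip_width: 42.7
finger_force: 0.0
```

```bash
python3 - <<'E'
from h import *
t=capture("top"); s=capture("scene")
# caddy fit: rim corners projected as quad, z=45, fit x,y,yaw to union of masks silhouettes in both views
from scipy.optimize import minimize
M={}
for n,p in(("t",t),("s",s)):
    M[n]=(p,trace(p,"caddy")[0]["pixels"])
box=np.array([[sx*116,sy*124,z] for sx in(-1,1) for sy in(-1,1) for z in(0,45)])
def iou(v,keys):
    c,si=np.cos(v[2]),np.sin(v[2]); R=np.array([[c,-si,0],[si,c,0],[0,0,1]]); B=box@R.T+[v[0],v[1],0]; e=0
    for k in keys:
        p,m=M[k]; im=np.zeros((480,640),np.uint8)
        h=cv2.convexHull(proj(p,B).astype(np.float32)); cv2.fillConvexPoly(im,np.round(h*16).astype(np.int32),1,shift=4)
        e+=1-(m&(im>0)).sum()/(m|(im>0)).sum()
    return e
for ks in("t","s","ts"):
    r=min((minimize(iou,[561+a,220,y],args=(ks,),method="Nelder-Mead",options=dict(initial_simplex=[[561+a,220,y],[571+a,220,y],[561,232,y],[561,220,y+.08]])) for a in(-4,4) for y in(0,.06)),key=lambda r:r.fun); print(ks,r.x.round(3),round(r.fun,3))
E
```

```text
t [5.61053e+02 2.20835e+02 8.00000e-02] 0.029
s [5.59112e+02 2.22301e+02 7.30000e-02] 0.013
ts [5.59565e+02 2.20668e+02 8.00000e-02] 0.05
```

```bash
python3 -m inch '[[0,0,0,0,0],[0,0,0,0,0],[0,0,0,0,0],[0,0,0,0,0],[0,0,-0.02,0,0],[0,0,-0.05,0,0],[0,0,-0.09,0,0],[0,-0.02,-0.1,0,0]]' ; python3 -m inch '[[0.02,-0.03,0,0,0],[0.048,-0.383,0,-0.138,0],[0.048,-0.383,0,-0.138,0],[0.048,-0.383,0,-0.138,0],[0.048,-0.383,0,-0.138,0],[0.048,-0.383,0,-0.138,0],[0.048,-0.383,0,-0.138,0],[0.048,-0.383,0,-0.138,0]]'
```

```text
time: 5.25
tool_pos: [444.6, -192.5, 291.1]
tcp_rot: [3.136, -0.008, -0.063]
contact_force: [2.6, -0.4, -0.0]
grip_width: 23.6
finger_force: 30.0
time: 5.92
tool_pos: [505.6, 129.7, 286.2]
tcp_rot: [3.141, 0.0, 0.077]
contact_force: [1.0, 0.2, -0.7]
grip_width: 23.4
finger_force: 30.0
```

```bash
python3 -m inch '[[0.012,-0.035,0,0,0],[0.012,-0.055,0,0,0],[0.012,-0.055,0,0,0]]'; python3 - <<'E'
from h import *
w=capture("wrist"); save(w,"w2.png"); o=get_obs(); print(o["tool_pos"],o["tcp_rot"])
for k,z in (("screwdriver_tip",110),("spindle_top",75),("spindle_foot",15),("tool_bay",5)):
    for d in tip_of(w,k)[:2]: print(k,np.round(d["centre"]),round(d["conf"],2),onz(w,d["centre"],z))
c,s=np.cos(.077),np.sin(.077);R=np.array([[c,-s],[s,c]])
print([proj(w,np.r_[R@v+[560.5,221],45]).round(0).tolist() for v in((113,22),(-113,22),(113,-118),(113,118))])
E
```

```text
time: 6.17
tool_pos: [513.1, 187.2, 285.9]
tcp_rot: [-3.141, 0.0, 0.081]
contact_force: [-0.5, -0.3, -0.7]
grip_width: 23.8
finger_force: 30.0
[513.09825029 185.2280478  285.76501316] [3.14143263e+00 7.76486565e-04 8.05082338e-02]
screwdriver_tip [268. 166.] 0.47 [567.  211.4 110. ]
spindle_top [ 95. 174.] 0.77 [553.7 297.2  75. ]
spindle_foot [148. 167.] 0.82 [552. 296.  15.]
spindle_foot [317. 279.] 0.24 [488.5 187.3  15. ]
tool_bay [346. 162.] 0.57 [563.6 174.8   5. ]
tool_bay [318. 398.] 0.57 [391. 178.   5.]
[[[214.0, -70.0]], [[234.0, 355.0]], [[504.0, -66.0]], [[23.0, -61.0]]]
```

View pics/w2.png

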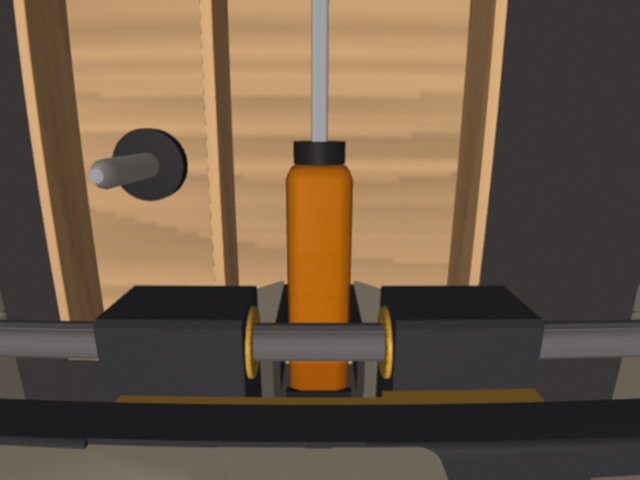

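Picture: the screwdriver hangs aligned with the bay (columns 288 to 352). The spindle top is at (98,174), its seat at (150,165), and the divider edge is about 3 mm further +y than my fit. I'll shift slightly and lower it.

```bash
python3 -m inch '[[0.002,-0.006,0.02,0,0],[0.002,-0.006,0.05,0,0],[0.002,-0.006,0.075,0,0],[0.002,-0.006,0.085,0,0],[0.002,-0.006,0.09,0,0],[0.002,-0.006,0.092,0,0],[0.002,-0.006,0.094,0,0],[0.002,-0.006,0.094,0,0]]'
```

```text
time: 7.08
tool_pos: [515.6, 189.3, 193.2]
tcp_rot: [-3.141, -0.002, 0.076]
contact_force: [-0.0, -0.1, -1.0]
grip_width: 23.8
finger_force: 30.0
```

```bash
python3 -m inch '[[0,0,0.001,0,0],[0,0,0.002,0,0],[0,0,0.003,0,0],[0,0,0.003,0,0]]'; python3 -m inch '[[0,0,0,0,0.37],[0,0,0,0,0.37],[0,0,0,0,0.37],[0,0,0,0,0.37],[0,0,-0.03,0,0.37],[0,0,-0.07,0,0.37],[0,0,-0.11,0,0.37]]'
```

```text
time: 7.42
tool_pos: [515.4, 189.6, 191.2]
tcp_rot: [3.142, -0.002, 0.077]
contact_force: [-2.3, -0.9, 11.9]
grip_width: 23.8
finger_force: 30.0
time: 8.0
tool_pos: [514.7, 189.4, 299.4]
tcp_rot: [3.141, 0.003, 0.077]
contact_force: [1.4, 0.6, 1.1]
grip_width: 34.0
finger_force: 0.0
```

```bash
python3 -m inch '[[-0.068,0.263,0,0.197,0.7],[-0.068,0.263,0,0.197,0.7],[-0.068,0.263,0,0.197,0.7],[-0.068,0.263,0,0.197,0.7],[-0.068,0.263,0,0.197,0.7],[-0.068,0.263,0,0.197,0.7],[-0.068,0.263,0,0.197,0.7],[-0.068,0.263,0,0.197,0.7]]'; python3 - <<'E'
from h import *
t=capture("top");w=capture("wrist"); save(w,"w3.png"); o=get_obs(); print(o["tool_pos"],o["tcp_rot"])
for k,z in (("pliers",0),("pliers_nose",7),("pliers_end",7)):
    for d in tip_of(w,k)[:1]: print(k,np.round(d["centre"]),round(d["conf"],2),onz(w,d["centre"],z))
for k,z in (("screwdriver",5),("screwdriver_tip",17),("screwdriver_end",17)):
    for d in tip_of(t,k)[:2]: print(k,np.round(d["centre"]),round(d["conf"],2),onz(t,d["centre"],z))
E
```

```text
time: 8.67
tool_pos: [467.0, -81.6, 299.3]
tcp_rot: [3.14, -0.0, -0.125]
contact_force: [0.4, 1.0, 1.1]
grip_width: 64.4
finger_force: 0.0
[467.39193031 -78.5120314  299.16811878] [-3.14128538e+00  1.85747531e-04 -1.22588263e-01]
pliers [318. 233.] 0.68 [466.1 -78.8   0. ]
pliers_nose [314. 143.] 0.8 [528.  -83.7   7. ]
pliers_end [317. 232.] 0.59 [469.1 -78.6   7. ]
screwdriver [217. 260.] 0.59 [529.1 188.3   5. ]
screwdriver [216. 205.] 0.31 [651.6 196.3   5. ]
screwdriver_tip [216. 206.] 0.84 [647.9 194.   17. ]
```

View pics/w3.png

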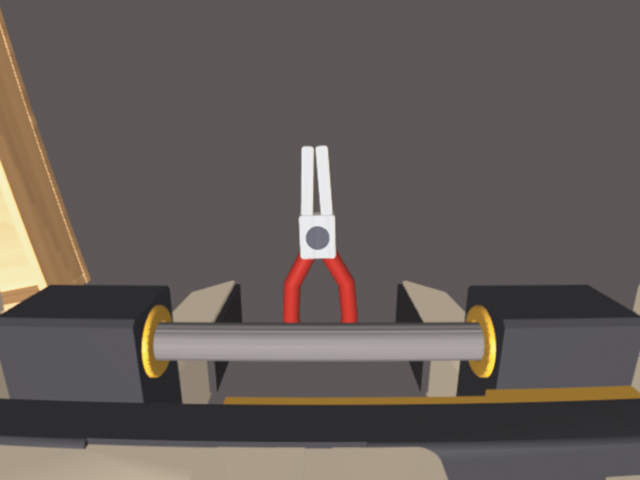

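The pliers lie aligned under the gripper, with the joint block at (318,237) and the nose at (314,147). I'll descend and grip.

```bash
python3 -m inch '[[0,0,0.03,-0.03,0.6],[0,0,0.07,-0.03,0.6],[0,0,0.095,-0.03,0.5],[0,0,0.11,-0.03,0.4],[0,0,0.117,-0.03,0.2],[0,0,0.117,-0.03,0],[0,0,0.117,-0.03,0],[0,0,0.117,-0.03,0]]';  python3 -m inch '[[0,0,0,0,0],[0,0,0,0,0],[0,0,0,0,0],[0,0,0,0,0]]'
```

```text
time: 9.73
tool_pos: [468.0, -77.9, 183.3]
tcp_rot: [3.141, -0.002, -0.09]
contact_force: [0.1, -0.3, -1.5]
grip_width: 23.2
finger_force: 29.9
time: 10.07
tool_pos: [467.7, -78.0, 182.9]
tcp_rot: [3.141, -0.001, -0.09]
contact_force: [-1.0, 0.2, 3.4]
grip_width: 23.4
finger_force: 29.9
```

```bash
python3 -m inch '[[0,0,-0.03,0,0],[0,0,-0.07,0,0],[0,0,-0.1,0,0],[0.093,-0.232,-0.1,-0.167,0],[0.093,-0.232,-0.1,-0.167,0],[0.093,-0.232,-0.1,-0.167,0],[0.093,-0.232,-0.1,-0.167,0],[0.093,-0.232,-0.1,-0.167,0]]';  python3 -m inch '[[0.02,-0.04,0,0,0]]'; python3 - <<'E'
from h import *
w=capture("wrist"); save(w,"w4.png"); o=get_obs(); print(o["tool_pos"],o["tcp_rot"])
E
```

```text
time: 10.73
tool_pos: [562.5, 109.5, 282.4]
tcp_rot: [3.141, -0.0, 0.076]
contact_force: [0.3, -0.2, -1.7]
grip_width: 23.4
finger_force: 29.9
time: 10.82
tool_pos: [578.6, 148.0, 282.3]
tcp_rot: [3.141, -0.0, 0.076]
contact_force: [0.9, -0.3, -1.5]
grip_width: 23.4
finger_force: 29.9
[580.06771743 154.36515336 282.47148097] [-3.13774462 -0.00438215  0.0799081 ]
```

View pics/w4.png

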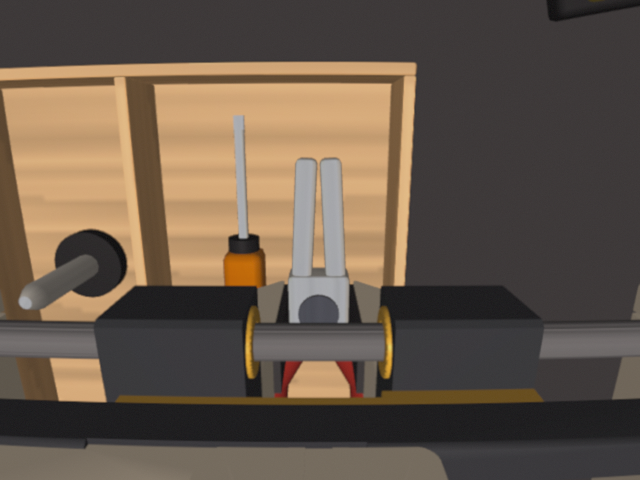

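The screwdriver lies flat in the bay (tip (240,118), handle (245,268)). The held pliers (318,312) sit between it and the -y wall. I'll shift 11 mm to -y and lower.

```bash
python3 -m inch '[[0.004,0.011,0.01,0,0],[0.004,0.011,0.04,0,0],[0.004,0.011,0.07,0,0],[0.004,0.011,0.085,0,0],[0.004,0.011,0.09,0,0],[0.004,0.011,0.092,0,0],[0.004,0.011,0.094,0,0],[0.004,0.011,0.094,0,0]]'
```

```text
time: 11.53
tool_pos: [581.9, 135.6, 188.0]
tcp_rot: [-3.141, 0.002, 0.076]
contact_force: [-3.0, 3.8, 1.3]
grip_width: 23.6
finger_force: 35.1
```

```bash
python3 -m inch '[[0,-0.003,-0.004,0,0],[0,-0.008,-0.004,0,0],[0,-0.008,-0.003,0,0],[0,-0.008,0,0,0],[0,-0.008,0.001,0,0],[0,-0.008,0.001,0,0]]'
```

```text
time: 12.03
tool_pos: [582.2, 143.5, 187.9]
tcp_rot: [-3.142, -0.001, 0.077]
contact_force: [-2.2, 1.2, 5.7]
grip_width: 23.7
finger_force: 30.0
```

```bash
python3 -m inch '[[0,0,0,0,0.32],[0,0,0,0,0.32],[0,0,0,0,0.32],[0,0,-0.03,0,0.32],[0,0,-0.07,0,0.32],[0,0,-0.11,0,0.5],[0,0,-0.15,0,1]]';  python3 -m inch '[[-0.118,0.465,0,1.127,1],[-0.118,0.465,0,1.127,1],[-0.118,0.465,0,1.127,1],[-0.118,0.465,0,1.127,1],[-0.118,0.465,0,1.127,1],[-0.118,0.465,0,1.127,1],[-0.118,0.465,0,1.127,1],[-0.118,0.465,0,1.127,1]]'; python3 - <<'E'
from h import *
t=capture("top");s=capture("scene")
for k,z in (("pliers",5),("pliers_nose",12),("pliers_end",12),("screwdriver_end",17)):
  for p in(t,s):
    for d in tip_of(p,k)[:1]: print(k,np.round(d["centre"]),round(d["conf"],2),onz(p,d["centre"],z))
E
```

```text
time: 12.62
tool_pos: [581.8, 143.4, 338.5]
tcp_rot: [3.141, 0.001, 0.077]
contact_force: [1.3, -0.8, -1.0]
grip_width: 38.4
finger_force: 0.0
time: 13.28
tool_pos: [524.3, -186.9, 337.2]
tcp_rot: [3.142, -0.0, -0.929]
contact_force: [1.7, -0.0, 0.2]
grip_width: 89.9
finger_force: 0.0
pliers [241. 238.] 0.7 [578.2 137.9   5. ]
pliers [409. 204.] 0.81 [575.2 150.4   5. ]
pliers_nose [238. 207.] 0.98 [646.3 147.4  12. ]
pliers_nose [429. 219.] 0.76 [633.2 152.5  12. ]
pliers_end [241. 278.] 0.63 [490.9 133.2  12. ]
pliers_end [378. 178.] 0.79 [485.1 137.5  12. ]
screwdriver_end [214. 282.] 0.63 [479.4 188.5  17. ]
screwdriver_end [393. 165.] 0.81 [479.1 185.6  17. ]
```

```bash
python3 -m inch '[[0.098,0.103,0,0.12,1],[0.098,0.103,0,0.12,1],[0.098,0.103,0,0.12,1],[0.098,0.103,0,0.12,1],[0.098,0.103,0,0.12,1],[0.098,0.103,0,0.12,1]]'; python3 - <<'E'
from h import *
w=capture("wrist"); save(w,"w5.png"); o=get_obs(); print(o["tool_pos"],o["tcp_rot"])
print(np.array(w["pose"]).round(2))
for k,z in (("reel",55),("cradle",0)):
    for d in tip_of(w,k)[:3]: print(k,np.round(d["centre"]),round(d["conf"],2),onz(w,d["centre"],z))
E
```

```text
time: 14.28
tool_pos: [502.1, -325.3, 336.9]
tcp_rot: [-3.142, 0.001, -1.044]
contact_force: [-0.2, 0.9, -0.2]
grip_width: 92.2
finger_force: 0.0
[ 502.31096183 -324.30998236  337.02911419] [-3.14146794e+00  9.00888235e-04 -1.04263788e+00]
[[-8.6000e-01 -4.9000e-01 -1.3000e-01  5.3588e+02]
 [-5.0000e-01  8.3000e-01  2.3000e-01 -3.8518e+02]
 [ 0.0000e+00  2.6000e-01 -9.7000e-01  3.1810e+02]
 [ 0.0000e+00  0.0000e+00  0.0000e+00  1.0000e+00]]
reel [301. 112.] 0.75 [ 550.2 -389.1   55. ]
reel [480. 227.] 0.6 [ 412.7 -386.2   55. ]
```

View pics/w5.png

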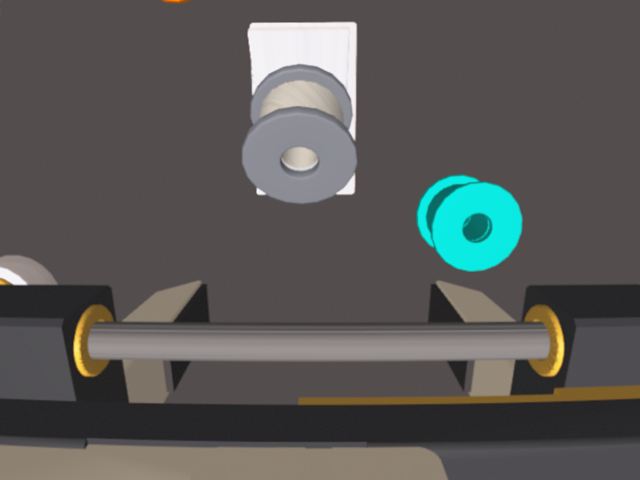

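The grey-flanged reel with bare windings is at (300,135) on the white cradle. It is confirmed as the right one, aligned with the tool and leaning towards the robot. The turquoise decoy is at (470,225).

```bash
python3 - <<'E'
from h import *
from scipy.optimize import least_squares
w=capture("wrist"); o=get_obs(); yaw=o["tcp_rot"][2]; print(o["tool_pos"],yaw)
m=trace(w,"reel")[0]; print(m["rect"]); M=m["pixels"]
a=np.radians(35)
def model(v):
    c,s=np.cos(v[3]),np.sin(v[3]); R=np.array([[c,-s,0],[s,c,0],[0,0,1]])
    ax=np.array([-np.sin(a),0,np.cos(a)]); e1=np.array([np.cos(a),0,np.sin(a)]); e2=np.array([0,1,0])
    th=np.linspace(0,2*np.pi,60)
    ring=lambda h:np.array([ax*h+31*(np.cos(t)*e1+np.sin(t)*e2) for t in th])
    return [ring(h)@R.T+v[:3] for h in(0,7,43,50)]
def iou(v):
    im=np.zeros((480,640),np.uint8); r=model(v)
    for A,B,q in((0,1,31),(2,3,31)):
        cv2.fillConvexPoly(im,np.round(cv2.convexHull(proj(w,np.vstack([r[A],r[B]])).astype(np.float32))*16).astype(np.int32),1,shift=4)
    c=[(x-x.mean(0))*25/31+x.mean(0) for x in r]
    cv2.fillConvexPoly(im,np.round(cv2.convexHull(proj(w,np.vstack(c)).astype(np.float32))*16).astype(np.int32),1,shift=4)
    return 1-(M&(im>0)).sum()/(M|(im>0)).sum()
from scipy.optimize import minimize
x0=np.array([550,-389,55,yaw])
f=lambda u:iou([u[0],u[1],55,u[2]])
r=minimize(f,[550,-389,yaw],method="Nelder-Mead",options=dict(initial_simplex=[[550,-389,yaw],[558,-389,yaw],[550,-381,yaw],[550,-389,yaw+.1]])); print(r.x,r.fun)
top=np.array([r.x[0]-28.7*np.cos(r.x[2]),r.x[1]-28.7*np.sin(r.x[2])]); print("top centre",top, "bore px onz96",onz(w,(300,159),96))
E
```

```text
[ 502.59654138 -323.58770804  337.37883137] -1.0410578430835309
[471.7, 222.5, 103.8, 97.6]
[ 550.         -389.           -1.04105784] 1.0
top centre [ 535.49766942 -364.23364363] bore px onz96 [ 537.4 -365.6   96. ]
```

```bash
python3 -m inch '[[0.03,-0.008,0,0,1],[0.055,-0.008,0.01,0,1],[0.055,-0.008,0.04,0,1],[0.055,-0.008,0.065,0,1],[0.055,-0.008,0.08,0,1],[0.055,-0.008,0.085,0,1],[0.055,-0.008,0.085,0,1],[0.055,-0.008,0.085,0,1]]'; python3 - <<'E'
from h import *
w=capture("wrist"); save(w,"w6.png"); o=get_obs(); print(o["tool_pos"],o["tcp_rot"],o["contact_force"])
E
```

```text
time: 15.2
tool_pos: [537.2, -368.3, 253.3]
tcp_rot: [-3.141, -0.001, -1.042]
contact_force: [0.7, -0.6, -0.3]
grip_width: 92.0
finger_force: 0.0
[ 537.27170517 -368.55231015  253.8865034 ] [-3.14076535e+00 -2.60127960e-03 -1.04250524e+00] [-0.28818204  0.16668896 -0.82768103]
```

View pics/w6.png

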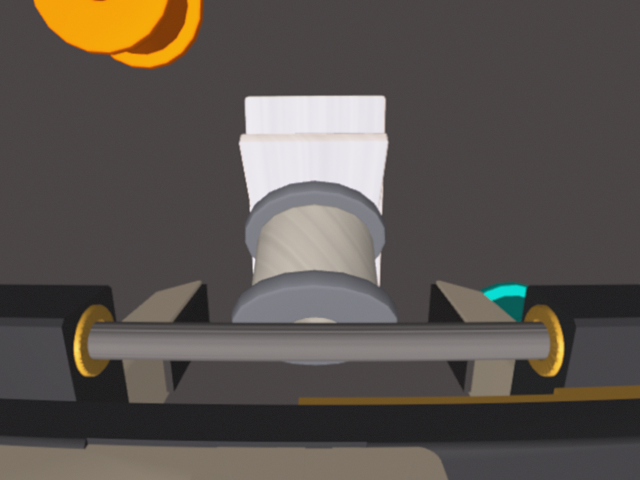

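The upper flange is centred between the fingers at (315,315). I'll grip it and lift off.

```bash
python3 -m inch '[[0,0,0,0,0],[0,0,0,0,0],[0,0,0,0,0],[0,0,0,0,0],[0,0,0,0,0],[0,0,0,0,0],[0,0,0,0,0],[0,0,0,0,0]]'; python3 -m inch '[[0,0,-0.005,0,0],[0,0,-0.015,0,0],[0,0,-0.03,0,0],[0,0,-0.045,0,0],[0,0,-0.06,0,0],[0,0,-0.06,0,0]]'; python3 - <<'E'
from h import *
w=capture("wrist"); save(w,"w7.png"); o=get_obs(); print(o["tool_pos"],o["tcp_rot"],o["contact_force"])
E
```

```text
time: 15.92
tool_pos: [537.1, -368.5, 252.8]
tcp_rot: [-3.141, -0.001, -1.043]
contact_force: [3.2, 1.6, 4.3]
grip_width: 60.9
finger_force: 30.0
time: 16.42
tool_pos: [536.9, -369.3, 315.9]
tcp_rot: [-3.141, -0.005, -1.043]
contact_force: [0.4, -0.4, -1.6]
grip_width: 60.7
finger_force: 30.0
[ 536.68398222 -369.02565979  314.0740691 ] [-3.14109298 -0.00314786 -1.04333986] [ 0.08329113  0.78400525 -2.99161073]
```

View pics/w7.png

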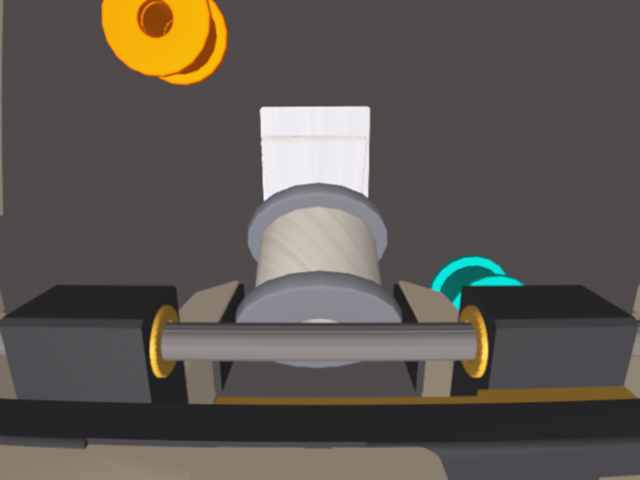

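```bash
python3 -m inch '[[-0.02,-0.007,0,0,0],[-0.06,-0.02,0,0,0],[-0.1,-0.035,0,0,0],[-0.14,-0.048,0,0,0],[-0.18,-0.062,0,0,0],[-0.22,-0.076,0,0,0],[-0.25,-0.086,0,0,0],[-0.27,-0.093,0,0,0]]'; python3 -m inch '[[0,0,0.02,0,0],[0,0,0.045,0,0],[0,0,0.07,0,0],[0,0,0.085,0,0],[0,0,0.093,0,0],[0,0,0.093,0,0]]'
```

```text
time: 17.13
tool_pos: [479.3, -85.4, 311.2]
tcp_rot: [3.139, 0.003, -1.042]
contact_force: [0.4, -0.4, -1.8]
grip_width: 61.1
finger_force: 30.0
time: 17.63
tool_pos: [480.3, -88.4, 217.3]
tcp_rot: [3.139, 0.003, -1.043]
contact_force: [-0.4, 0.1, -1.9]
grip_width: 61.4
finger_force: 30.0
```

```bash
python3 -m inch '[[0,0,0.001,0,0],[0,0,0.002,0,0],[0,0,0.003,0,0],[0,0,0.003,0,0]]'
```

```text
time: 17.97
tool_pos: [481.3, -88.7, 216.8]
tcp_rot: [-3.141, -0.001, -1.043]
contact_force: [-0.1, -0.9, -1.6]
grip_width: 61.0
finger_force: 30.0
```

```bash
python3 -m inch '[[0,0,0.002,0,0],[0,0,0.003,0,0],[0,0,0.004,0,0],[0,0,0.004,0,0]]'; python3 - <<'E'
from h import *
s=capture("scene");w=capture("wrist"); a=s["color"][140:300,200:380]; 
im=np.hstack([cv2.resize(a,(400,355)),cv2.resize(w["color"],(400,355))]); cv2.imwrite("pics/c8.png",im[...,::-1])
E
```

```text
time: 18.3
tool_pos: [481.9, -89.4, 215.0]
tcp_rot: [-3.139, -0.005, -1.043]
contact_force: [-4.9, -3.4, 20.1]
grip_width: 61.0
finger_force: 30.0
```

View pics/c8.png

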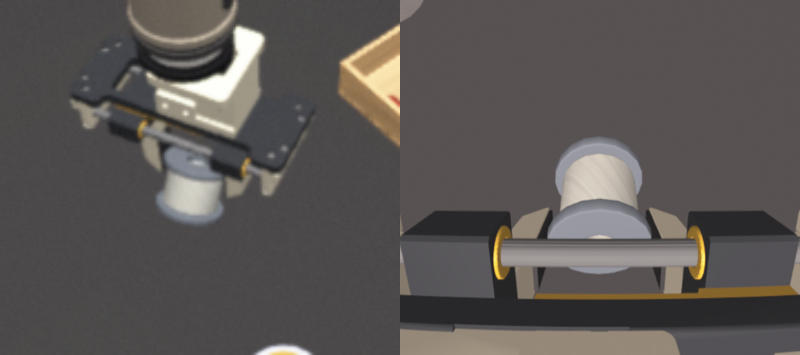

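The reel is held tilted with its lower edge on the bench (wrist inset: upper flange (600,235), lower flange (598,165)). I'll roll it upright along an arc about that edge.

```bash
python3 -m inch '[[0.005,0,0,0,0],[0.010,0,0.001,0,0],[0.015,0,0.002,0,0],[0.02,0,0.0035,0,0],[0.025,0,0.006,0,0],[0.028,0,0.0075,0,0],[0.031,0,0.009,0,0],[0.031,0,0.009,0,0]]'; python3 - <<'E'
from h import *
w=capture("wrist"); cv2.imwrite("pics/c9.png",w["color"][...,::-1])
for d in tip_of(w,"reel")[:2]: print(d["centre"],d["conf"])
d=look_for(w,"reel")[:2]; print([(x["rect"],x["conf"]) for x in d]); print(get_obs()["contact_force"],get_obs()["tool_pos"])
E
```

```text
time: 19.07
tool_pos: [497.3, -115.1, 205.8]
tcp_rot: [-3.139, -0.002, -1.043]
contact_force: [-3.0, 6.8, 19.8]
grip_width: 61.3
finger_force: 30.0
[318.6, 283.8] 0.72
[([319.4, 310.2, 165.7, 172.0], 0.68)]
[-3.87752115  4.94415568 19.24532226] [ 497.26887531 -115.01689546  205.82455352]
```

```bash
cat >> h.py <<'E'
def reelpts(org,tilt,yaw):
    c,s=np.cos(yaw),np.sin(yaw); R=np.array([[c,-s,0],[s,c,0],[0,0,1]]); a=tilt
    ax=np.array([-np.sin(a),0,np.cos(a)]); e1=np.array([np.cos(a),0,np.sin(a)]); e2=np.array([0,1,0]); th=np.linspace(0,2*np.pi,60)
    return np.vstack([[ax*h+31*(np.cos(t)*e1+np.sin(t)*e2) for t in th] for h in(0,7,43,50)])@R.T+org, R@ax
def bbox(q): a,b=q.min(0),q.max(0); return np.r_[(a+b)/2,b-a].round(0)
E
python3 - <<'E'
from h import *
w=capture("wrist"); o=get_obs(); p=o["tool_pos"]; yaw=o["tcp_rot"][2]
for deg in(0,10,20,35):
    a=np.radians(deg); _,ax=reelpts(np.zeros(3),a,yaw)
    z=31*np.sin(a); org=np.array([p[0],p[1],0])-ax*46.5; org[2]=z
    q,_=reelpts(org,a,yaw); print(deg,"origin px",proj(w,org).round(0),"bbox",bbox(proj(w,q)),"pivot z",z+46.5*np.cos(a), "grasp z",p[2]-159)
for x in look_for(w,"reel")[:3]: print(np.round(x["rect"]),x["conf"])
T=trace(w,"reel")[0]; print(T["rect"]); ys,xs=np.nonzero(T["pixels"]); print(ys.min(),ys.max(),[(r,xs[ys==r].min(),xs[ys==r].max()) for r in range(ys.min(),ys.max(),12) if (ys==r).any()])
E
```

```text
0 origin px [[317. 279.]] bbox [317. 307. 170. 183.] pivot z 46.5 grasp z 46.824882059753435
10 origin px [[317. 267.]] bbox [317. 301. 175. 195.] pivot z 51.17665402274252 grasp z 46.824882059753435
20 origin px [[317. 254.]] bbox [317. 292. 179. 201.] pivot z 54.29833130964047 grasp z 46.824882059753435
35 origin px [[317. 234.]] bbox [317. 278. 181. 199.] pivot z 55.87143958632055 grasp z 46.824882059753435
[320. 309. 163. 172.] 0.94
[317.7, 310.3, 163.8, 175.0]
221 398 [(221, np.int64(315), np.int64(323)), (233, np.int64(281), np.int64(356)), (245, np.int64(268), np.int64(370)), (257, np.int64(261), np.int64(376)), (269, np.int64(255), np.int64(383)), (281, np.int64(249), np.int64(388)), (293, np.int64(242), np.int64(393)), (305, np.int64(237), np.int64(399)), (317, np.int64(236), np.int64(401)), (365, np.int64(246), np.int64(389)), (377, np.int64(257), np.int64(381)), (389, np.int64(270), np.int64(367))]
```

```bash
python3 -m inch '[[0,0,-0.003,0,0],[0,0,-0.003,0,0.8],[0,0,-0.003,0,1],[0,0,-0.003,0,1],[0,0,-0.003,0,1],[0,0,-0.003,0,1],[0,0,-0.04,0,1],[0,0,-0.08,0,1]]'; python3 -m inch '[[-0.04,0,-0.06,-0.9,1],[-0.04,0,-0.06,-0.9,1],[-0.04,0,-0.06,-0.9,1],[-0.04,0,-0.06,-0.9,1],[-0.04,0,-0.06,-0.9,1],[-0.04,0,-0.06,-0.9,1],[-0.04,0,-0.06,-0.9,1],[-0.04,0,-0.06,-0.9,1]]'; python3 - <<'E'
from h import *
s=capture("scene");t=capture("top");w=capture("wrist");o=get_obs(); print(o["tool_pos"],o["tcp_rot"])
for n,p in(("s",s),("t",t),("w",w)):
    print(n,[(np.round(d["centre"]),round(d["conf"],2),onz(p,d["centre"],0)) for d in tip_of(p,"reel")[:4]])
    print([(np.round(d["rect"]),round(d["conf"],2)) for d in look_for(p,"reel")[:4]])
    q,_=reelpts(np.array([497,-115,0]),0,0); print("pred upright",bbox(proj(p,q)))
E
```

```text
time: 20.03
tool_pos: [495.9, -115.1, 281.6]
tcp_rot: [3.137, 0.006, -1.043]
contact_force: [1.0, -1.2, -0.1]
grip_width: 91.5
finger_force: 0.0
time: 20.7
tool_pos: [476.5, -80.8, 343.1]
tcp_rot: [3.142, 0.0, -0.137]
contact_force: [0.3, 0.8, 0.3]
grip_width: 91.8
finger_force: 0.0
[476.53571188 -80.79677975 343.07112383] [ 3.14155383e+00  3.72954033e-04 -1.44491944e-01]
s [(array([282., 238.]), 0.95, array([ 490.6, -115.4,    0. ])), (array([133., 263.]), 0.83, array([ 370.4, -390.1,    0. ])), (array([170., 403.]), 0.81, array([ 660.4, -447.2,    0. ]))]
[(array([140., 272.,  40.,  43.]), 0.97), (array([283., 236.,  33.,  41.]), 0.94), (array([176., 408.,  48.,  48.]), 0.91)]
pred upright [283. 233.  33.  40.]
t [(array([510., 188.]), 0.71, array([ 699.4, -454.4,    0. ])), (array([163., 243.]), 0.3, array([566.9, 310.3,   0. ]))]
[(array([508., 192.,  34.,  36.]), 0.89), (array([488., 317.,  34.,  30.]), 0.62)]
pred upright [357. 276.  30.  32.]
w [(array([362., 189.]), 0.67, array([ 494.9, -118. ,   -0. ]))]
[(array([368., 194.,  90.,  92.]), 0.63)]
pred upright [365. 194.  92.  95.]
```

```bash
python3 -m inch '[[0.031,0.075,0,-0.9,1],[0.031,0.075,0,-0.9,1],[0.031,0.075,0,-0.9,1],[0.031,0.075,0,-0.9,1],[0.031,0.075,0,-0.9,1],[0.031,0.075,0,-0.9,1],[0.031,0.075,0,-0.9,1],[0.031,0.075,0,-0.9,1]]'; python3 -m inch '[[0,0,0.03,-0.89,1],[0,0,0.03,-0.89,1],[0,0,0.03,-0.89,1],[0,0,0.03,-0.89,1],[0,0,0.03,-0.89,1],[0,0,0.03,-0.89,1],[0,0,0.03,-0.89,1],[0,0,0.03,-0.89,1]]'; cat > fit.py <<'E'
from h import *
from scipy.optimize import minimize
def fitreel(w,x0,z=0):
    c=[T for T in trace(w,"reel")]; pp=proj(w,[x0[0],x0[1],z+25])[0]
    T=min(c,key=lambda T:np.hypot(T["rect"][0]-pp[0],T["rect"][1]-pp[1])); M=T["pixels"]
    def f(v):
        q,_=reelpts(np.array([v[0],v[1],z]),0,0); im=np.zeros((480,640),np.uint8)
        cv2.fillConvexPoly(im,np.round(cv2.convexHull(proj(w,q).astype(np.float32))*16).astype(np.int32),1,shift=4)
        return 1-(M&(im>0)).sum()/max(1,(M|(im>0)).sum())
    r=minimize(f,x0,method="Nelder-Mead",options=dict(initial_simplex=[x0,[x0[0]+8,x0[1]],[x0[0],x0[1]+8]])); return r.x.round(1),round(r.fun,3)
E
python3 - <<'E'
from fit import *
w=capture("wrist");s=capture("scene"); o=get_obs(); print(o["tool_pos"],o["tcp_rot"],o["joint_positions"].round(2))
print(fitreel(w,[496.,-116.]),fitreel(s,[496.,-116.]))
print([(np.round(d["centre"]),round(d["conf"],2),onz(w,d["centre"],0)) for d in tip_of(w,"reel")[:4]])
E
```

```text
time: 21.82
tool_pos: [496.5, -159.5, 343.2]
tcp_rot: [-3.141, 0.0, 0.763]
contact_force: [0.2, -0.6, 0.2]
grip_width: 91.5
finger_force: 0.0
time: 22.48
tool_pos: [496.6, -159.4, 313.2]
tcp_rot: [-3.141, 0.0, 1.651]
contact_force: [-0.1, -0.8, 0.3]
grip_width: 92.1
finger_force: 0.0
[ 496.57007565 -159.44818667  313.23743424] [3.14158119e+00 6.63244123e-05 1.64350220e+00] [-0.46  0.43  1.67 -0.    1.05 -0.53]
(array([ 497.1, -116.3]), np.float64(0.078)) (array([ 499.6, -118.9]), np.float64(0.317))
[(array([327., 173.]), 0.7, array([ 497.7, -117.8,    0. ]))]
```

```bash
python3 -m inch '[[0.03,0.004,0,0,1],[0.042,0.004,0.02,0,1],[0.042,0.004,0.05,0,1],[0.042,0.004,0.08,0,1],[0.042,0.004,0.1,0,1],[0.042,0.004,0.112,0,1],[0.042,0.004,0.112,0,0.7],[0.042,0.004,0.112,0,0.4]]'; python3 -m inch '[[0,0,0,0,0],[0,0,0,0,0],[0,0,0,0,0],[0,0,0,0,0],[0,0,0,0,0],[0,0,0,0,0],[0,0,0,0,0]]'; python3 - <<'E'
from fit import *
w=capture("wrist"); o=get_obs(); print(o["tool_pos"],o["tcp_rot"])
print(fitreel(w,[497.,-116.]))
T=trace(w,"reel")[0]; print(T["rect"]); 
for y in(-112,-116,-120): q,_=reelpts(np.array([497,y,0]),0,0); print(y,bbox(proj(w,q)))
E
```

```text
time: 23.4
tool_pos: [497.4, -117.3, 201.0]
tcp_rot: [-3.141, -0.0, 1.646]
contact_force: [-0.1, -0.2, -0.2]
grip_width: 82.7
finger_force: 0.0
time: 23.98
tool_pos: [497.7, -117.4, 202.3]
tcp_rot: [3.14, 0.001, 1.647]
contact_force: [0.4, 0.7, 7.3]
grip_width: 60.6
finger_force: 30.0
[ 497.74928863 -117.41186385  202.27583824] [3.13957415e+00 1.06157592e-03 1.64670703e+00]
(array([ 496.6, -116.6]), np.float64(0.307))
[318.6, 308.9, 167.3, 173.6]
-112 [320. 302. 175. 187.]
-116 [319. 311. 174. 188.]
-120 [319. 320. 172. 188.]
```

```bash
python3 -m inch '[[0,0,-0.01,0,0],[0,0,-0.03,0,0],[0,0,-0.06,0,0],[0,0,-0.09,0,0],[0.01,0.003,-0.105,0,0],[0.04,0.01,-0.105,0,0],[0.08,0.02,-0.105,0,0]]'; python3 -m inch '[[0.04,0.01,0,0,0],[0.08,0.02,0,0,0],[0.12,0.03,0,0,0],[0.16,0.04,0,0,0],[0.2,0.05,0,0,0],[0.225,0.056,0,0,0],[0.24,0.059,0,0,0],[0.24,0.059,0,0,0]]'; cat > sp.py <<'E'
from fit import *
w=capture("wrist"); o=get_obs(); print(o["tool_pos"],o["tcp_rot"])
for k,z in(("spindle_top",75),("spindle_foot",15)): print(k,[(np.round(d["centre"]),round(d["conf"],2),onz(w,d["centre"],z)) for d in tip_of(w,k)[:2]])
T=trace(w,"reel"); print([np.round(x["rect"]) for x in T[:3]])
p=o["tool_pos"]
yaw=o["tcp_rot"][2]
for dz in(200,204):
  for dx in(-4,0,4): q,_=reelpts(np.array([p[0]+dx*np.cos(yaw),p[1]+dx*np.sin(yaw),p[2]-dz]),0,0); print(dz,dx,bbox(proj(w,q)))
E
python3 sp.py
```

```text
time: 24.72
tool_pos: [511.2, -36.9, 308.0]
tcp_rot: [3.139, 0.002, 1.643]
contact_force: [1.4, 0.4, -2.3]
grip_width: 60.3
finger_force: 30.0
time: 25.38
tool_pos: [551.4, 210.6, 306.2]
tcp_rot: [-3.141, -0.001, 1.65]
contact_force: [-0.3, -0.4, -2.4]
grip_width: 60.3
finger_force: 30.0
[551.40421839 208.75451631 306.02881258] [-3.14058315e+00  5.97120843e-04  1.64921736e+00]
spindle_top [(array([339., 100.]), 0.8, array([553.2, 296.4,  75. ]))]
spindle_foot [(array([337., 108.]), 0.6, array([554.6, 296. ,  15. ]))]
[]
200 -4 [322. 330. 173. 191.]
200 0 [322. 321. 175. 190.]
200 4 [322. 313. 176. 190.]
204 -4 [322. 326. 169. 186.]
204 0 [322. 317. 170. 186.]
204 4 [322. 308. 172. 185.]
```

```bash
python3 - <<'E'
from fit import *
w=capture("wrist"); o=get_obs(); p=o["tool_pos"]; yaw=o["tcp_rot"][2]; print(p)
c=w["color"].astype(int)
print([(r,c[r,319:326].mean(0).astype(int).tolist()) for r in range(205,325,4)])
# windings/upper flange: left-right extents at some rows
u=np.array([np.cos(yaw),np.sin(yaw)])
for dx in(-3,0,3):
    X=lambda r,h:np.r_[p[:2]+u*(dx+r),p[2]-202.3+h]
    print(dx,"lower far bottom/top",proj(w,X(31,0))[0].round(1),proj(w,X(31,7))[0].round(1),"upper far bottom,top",proj(w,X(31,43))[0].round(1),proj(w,X(31,50))[0].round(1),"bore far top",proj(w,X(10,50))[0].round(1))
print([(d["rect"],d["conf"]) for d in look_for(w,"reel")[:2]],[(d["centre"],d["conf"]) for d in tip_of(w,"reel")[:2]],np.array(w["intrinsics"])[0])
E
```

```text
[551.82768841 206.26566704 306.29315646]
[(205, [168, 134, 97]), (209, [168, 134, 96]), (213, [168, 134, 96]), (217, [168, 133, 96]), (221, [117, 96, 75]), (225, [109, 109, 114]), (229, [110, 110, 116]), (233, [110, 110, 116]), (237, [107, 107, 112]), (241, [85, 81, 77]), (245, [84, 81, 76]), (249, [51, 50, 54]), (253, [109, 108, 113]), (257, [109, 109, 115]), (261, [108, 108, 113]), (265, [107, 107, 113]), (269, [107, 107, 113]), (273, [107, 106, 112]), (277, [106, 106, 112]), (281, [105, 106, 112]), (285, [105, 105, 111]), (289, [104, 105, 110]), (293, [104, 104, 111]), (297, [103, 103, 110]), (301, [103, 104, 110]), (305, [98, 99, 105]), (309, [78, 78, 82]), (313, [83, 79, 75]), (317, [84, 80, 76]), (321, [81, 77, 73])]
-3 lower far bottom/top [322.1 227.4] [322.2 231.1] upper far bottom,top [323. 255.] [323.2 261.1] bore far top [322.9 317.8]
0 lower far bottom/top [322.1 221. ] [322.2 224.4] upper far bottom,top [323.  246.9] [323.2 252.6] bore far top [322.9 310. ]
3 lower far bottom/top [322.1 214.5] [322.3 217.7] upper far bottom,top [323.  238.7] [323.2 244. ] bore far top [322.9 302.1]
[([317.2, 310.3, 165.8, 176.8], 0.87)] [([319.0, 284.9], 0.6)] [412.96928776   0.         318.387215  ]
```

```bash
python3 -m inch '[[0.03,0.003,0,0,0],[0.06,0.006,0,0,0],[0.08,0.008,0,0,0],[0.088,0.008,0,0,0],[0.088,0.008,0.005,0,0],[0.088,0.008,0.01,0,0],[0.088,0.008,0.01,0,0],[0.088,0.008,0.01,0,0]]'; python3 - <<'E'
from fit import *
s=capture("scene");t=capture("top");w=capture("wrist")
for i in range(3): o=get_obs(); print(o["tool_pos"],o["tcp_rot"]); capture("wrist")
print([(np.round(d["rect"],1),d["conf"]) for d in look_for(s,"reel")[:4]])
p=get_obs()["tool_pos"]; q,_=reelpts(np.array([p[0],p[1],p[2]-202.3]),0,0); print(bbox(proj(s,q)),bbox(proj(t,q)))
c=w["color"].astype(int); print([(r,c[r,317:324].mean(0).astype(int).tolist()) for r in list(range(213,260,4))+list(range(300,318,3))])
E
```

```text
time: 26.4
tool_pos: [553.2, 294.7, 295.6]
tcp_rot: [-3.14, 0.001, 1.645]
contact_force: [0.9, 0.2, -1.5]
grip_width: 60.5
finger_force: 30.0
[553.43869604 295.32010357 296.42117208] [3.14131412e+00 1.28140053e-04 1.64562541e+00]
[553.38215302 295.50985965 296.47265102] [3.14119681e+00 5.32002336e-05 1.64585863e+00]
[553.31082304 295.68392636 296.50897023] [ 3.14117453e+00 -1.29321263e-05  1.64609806e+00]Traceback (most recent call last):
  File "<stdin>", line 4, in <module>
ValueError: only the last four pictures can be asked about
```

```bash
python3 -m inch '[[0,0,0.008,0,0],[0,0,0.014,0,0],[0,0,0.018,0,0],[0,0,0.021,0,0],[0,0,0.024,0,0],[0,0,0.026,0,0],[0,0,0.026,0,0]]'
```

```text
time: 27.28
tool_pos: [553.0, 296.2, 269.6]
tcp_rot: [-3.141, 0.0, 1.647]
contact_force: [0.3, -0.2, -2.9]
grip_width: 60.6
finger_force: 30.0
```

```bash
python3 -m inch '[[0,0,0.003,0,0],[0,0,0.006,0,0],[0,0,0.009,0,0],[0,0,0.012,0,0],[0,0,0.012,0,0]]'
```

```text
time: 27.7
tool_pos: [552.9, 296.1, 257.4]
tcp_rot: [-3.14, 0.001, 1.647]
contact_force: [0.6, -0.3, -2.7]
grip_width: 60.1
finger_force: 30.0
```

No contact and 20 mm deep on the spindle. I'll keep going.

```bash
python3 -m inch '[[0,0,0.005,0,0],[0,0,0.01,0,0],[0,0,0.015,0,0],[0,0,0.02,0,0],[0,0,0.025,0,0],[0,0,0.03,0,0],[0,0,0.034,0,0],[0,0,0.034,0,0]]'
```

```text
time: 28.37
tool_pos: [552.9, 296.0, 223.1]
tcp_rot: [-3.14, 0.001, 1.647]
contact_force: [-0.1, -0.2, -2.9]
grip_width: 60.7
finger_force: 30.0
```

```bash
python3 -m inch '[[0,0,0.002,0,0],[0,0,0.004,0,0],[0,0,0.005,0,0],[0,0,0.006,0,0],[0,0,0.006,0,0]]'
```

```text
time: 28.78
tool_pos: [553.1, 296.1, 218.1]
tcp_rot: [-3.141, 0.0, 1.647]
contact_force: [-1.0, 0.3, -2.3]
grip_width: 60.2
finger_force: 30.0
```

```bash
python3 -m inch '[[0,0,0.001,0,0],[0,0,0.002,0,0],[0,0,0.002,0,0],[0,0,0.002,0,0]]';python3 -m inch '[[0,0,0.001,0,0],[0,0,0.002,0,0],[0,0,0.002,0,0],[0,0,0.002,0,0]]'
```

```text
time: 29.12
tool_pos: [553.2, 296.3, 217.3]
tcp_rot: [3.141, -0.0, 1.647]
contact_force: [-2.6, -1.4, 5.6]
grip_width: 59.9
finger_force: 30.0
time: 29.45
tool_pos: [553.0, 296.3, 217.2]
tcp_rot: [3.14, -0.0, 1.647]
contact_force: [-7.3, -2.6, 17.8]
grip_width: 60.7
finger_force: 30.0
```

It is fully seated: 217.2 against an expected 217.3, with a firm upward reaction. Release and retract.

```bash
python3 -m inch '[[0,0,-0.002,0,0],[0,0,-0.002,0,0.85],[0,0,-0.002,0,0.85],[0,0,-0.002,0,0.85],[0,0,-0.002,0,0.85],[0,0,-0.002,0,0.85],[0,0,-0.03,0,0.85],[0,0,-0.06,0,0.85]]'; python3 -m inch '[[-0.02,0,-0.04,0,0.9],[-0.06,0,-0.08,0,0.9],[-0.1,0,-0.1,0,0.9],[-0.12,0,-0.1,0,0.9],[-0.12,0,-0.1,0,0.9]]'; python3 - <<'E'
from fit import *
s=capture("scene");w=capture("wrist"); o=get_obs(); print(o["tool_pos"],o["contact_force"])
for n,p in(("s",s),("w",w)):
    print(n,"reel",[(np.round(d["rect"],1),round(d["conf"],2)) for d in look_for(p,"reel")[:4]],[np.round(d["centre"],1) for d in tip_of(p,"reel")[:3]])
    q,_=reelpts(np.array([553.4,296.3,15]),0,0); print("pred",bbox(proj(p,q)),proj(p,[553.4,296.3,15]).round(1))
    for k,z in(("pliers_nose",12),("pliers_end",12),("screwdriver_tip",17),("screwdriver_end",17),("iron_stand",0),("tip_cleaner",0)):
        for d in tip_of(p,k)[:1]:
            x=onz(p,d["centre"],z); c,sn=np.cos(.077),np.sin(.077); e=x[:2]-[564.2,175.9]; print(k,round(d["conf"],2),x,"bay",(np.array([[c,sn],[-sn,c]])@e).round(0))
E
```

```text
time: 30.12
tool_pos: [552.6, 295.9, 272.4]
tcp_rot: [-3.136, 0.002, 1.647]
contact_force: [1.0, 0.4, -0.1]
grip_width: 78.0
finger_force: 0.0
time: 30.53
tool_pos: [563.3, 171.4, 377.6]
tcp_rot: [3.136, 0.002, 1.642]
contact_force: [0.5, 0.3, -0.3]
grip_width: 82.3
finger_force: 0.0
[562.48332568 175.27633739 374.76163972] [ 0.23336253 -0.12799263 -0.97623119]
s reel [(array([139.5, 271.1,  43.6,  44.9]), 0.94), (array([175.7, 407.5,  44.7,  47.4]), 0.82), (array([456.2, 159. ,  32.7,  35.4]), 0.61)] [array([168.2, 401.8]), array([452.1, 163.6]), array([132.7, 264.5])]
pred [455. 157.  33.  36.] [[452.2 164.9]]
pliers_nose 0.72 [505.6 361.2  12. ] bay [-44. 189.]
pliers_end 0.83 [487.  138.8  12. ] bay [-80. -31.]
screwdriver_tip 0.97 [657.5 194.2  17. ] bay [94. 11.]
screwdriver_end 0.98 [472.6 187.8  17. ] bay [-90.  19.]
iron_stand 0.74 [789.9   2.9   0. ] bay [ 212. -190.]
tip_cleaner 0.96 [ 691.7 -148.3    0. ] bay [ 102. -333.]
w reel [(array([316.6,  50.6,  91.5,  98.3]), 0.75)] [array([319.5,  60.1])]
pred [318.  51.  94. 104.] [[318.   61.6]]
pliers_nose 0.85 [642.6 150.9  12. ] bay [ 76. -31.]
pliers_end 0.6 [490.7 137.7  12. ] bay [-76. -32.]
screwdriver_tip 0.6 [654.5 199.   17. ] bay [92. 16.]
screwdriver_end 0.69 [474.5 183.7  17. ] bay [-89.  15.]
```

```bash
python3 -m inch '[[0,0,0,0,0.9],[0,0,0,0,0.9],[0,0,0,0,0.9]]' && python3 -c "
from plant import *
print(close_job())"
```

```text
time: 31.68
tool_pos: [562.2, 176.5, 374.3]
tcp_rot: [3.142, 0.0, 1.647]
contact_force: [-0.3, 0.3, -0.0]
grip_width: 82.7
finger_force: 0.0
the job is handed in; nothing more can be done
None
```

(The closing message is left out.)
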